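# Set the empty dish on the parcel scale and tare it

### The arm

A 7-joint arm with a two-finger parallel gripper is mounted at the origin on a cart in front of the work surface, level with it; the furniture and walls round the work are solid. World frame = base frame: x ahead of the robot, y to its left, z up, the work surface at z = 0. Lengths are in m, angles in rad, forces in N, time in s.
With the tool pointing down it reaches from about 0.425 to 0.925 m from the base axis. Payload 6.8 kg.
Tool frame: the origin (TCP) lies midway between the tips of the shut fingers; the grasp point (between the pads) lies 19 mm behind it; z points along the fingers, x is the direction in which the jaws open and shut, and the axes are right-handed (so a half turn about z gives the same grasp; the last joint's range is limited). The gripper opens to 85 mm and grips with 20 to 120 N. Pads are 22 mm wide; open, the fingers measure 114 mm over their backs; the gripper's body (76 mm by 85 mm) begins 54 mm behind the grasp point. The pads swing forward as they close: fully open they stand 13 mm farther back than shut.
Start: joints at [1.138, 0.477, 0.022, 1.555, -0.011, 1.109, -0.083], TCP at [0.215, -0.64, 0.231] pointing down, gripper open.
Joint ranges: [-2.96, 2.96], [-0.34, 2.1], [-1.41, 1.46], [0.24, 2.44], [-1.37, 4.51], [0.17, 1.92], [-2.96, 2.96]. Speed limits (rad/s): [2.39, 2.39, 3.14, 3.14, 3.14, 3.14, 3.14].

### API

Orientations are given as a unit quaternion [w, x, y, z].
In Python, from station import bot, imaging, nets gives the robot as it stands. The module is installed in compiled form; this text tells all that it offers.
- The arm moves only by the tool apply_moves, never from a script. Its argument "moves" is text: rows parted by semicolons, each of 7 numbers parted by spaces: the gripper command: -1 is fully open, 1 is shut, values between are in proportion, then the shift along the tool's x, y, z normalised to -1 to 1, where 1 is 120 mm, then the turn, a rotation vector about the tool's x, y, z normalised to -1 to 1, where 1 is 4 degrees. In form: hand dx dy dz rx ry rz; .... A call has 1 to 12 rows; each row shifts and turns the commanded pose from where the row before left it, along the tool's axes as they then stand; what a row does not reach is not made up. A row lasts 1/12 s, in which the tool goes at most 41.7 mm and 7.16 degrees, less where a joint would pass 70% of its speed; a pose out of reach is approached as far as the arm can. A call with a number of a shift or a turn outside -1 to 1 is refused whole. A call with a gripper value outside its range is refused whole. The fingers move at their own pace and stop on an object; "force" is the grip in N (left out, the last holds). Time passes only in rows, so rows that do not move let the fingers close. It gives the time, the measured TCP pose, the force and the opening at its end, in the units of the state.
- bot.get_obs(): the state, without advancing time (a new reading comes with each control period).
- imaging.read_camera(name): name is "scene" or "top"; returns a dict with "image" (384x512x3 uint8, red, green, blue), "fx", "fy", "cx", "cy" (pixels), "dist_coeffs" ([k1, k2, p1, p2, k3] as OpenCV has them; the pictures are not rectified), "view" (4x4, takes a point from world to camera coordinates). Camera axes: x right, y down, z forward; pixel columns grow to the right and rows downward; lengths in m; the calibration is good to about 2 mm. A picture is of the moment at which its call begins. There is no depth.
- bot.hand_in(): hands the job in, once; it reports no verdict.
Trained networks look in a picture, given as the dict that the camera call returned (one of the last four; its "shot" number tells which), for a name from the list of things; names that differ only in an ending like _2 or _b are one class to them, and where a whole thing is asked for, a point or a joint stands for the part that bears it (a point fixed in the world has none). Each returns a list of dicts, best first, with "score" (0 to 1); they miss things now and then, are a little off and sometimes report something else, mostly with a low value. They report only what shows in the picture. A call takes as long as a camera call. They do not tell look-alikes from the thing itself.
- nets.spot_in(picture, name): "rect" ([left, top, right, bottom] in pixels, round what is visible of it).
- nets.outline_of(picture, name): "region" (384x512 bool, what is visible of it) and "rect" ([left, top, right, bottom] in pixels, round what is visible of it).
- nets.spot_point(picture, name): "location" ([column, row] in pixels: a listed point, or the origin of a listed thing).
The state is a dict: "t": time; "q": joint angles; "joint_vel": joint speeds; "joint_torque": joint torques, N m; "eef_pos": TCP position; "tool_rot": TCP orientation; "contact_force": force on the tool from outside, world axes, zero at the start; "torque": the same for the moment, N m; "gripper_width": opening from 0.0 (shut) to 1.0 (fully open).
Only numpy, scipy, OpenCV 4.12 (cv2) and the standard library are available. Lean on these libraries where they do the work, as an engineer would, in place of code of your own. Each camera call takes 0.05 s, during which the arm holds its last target.

### The job

Get the desk scale ready for weighing small parts: set the empty yellow dish upright in the middle of the scale's round steel pan, without dropping it, then press the orange tare button fully down and let it go. Leave the other dish, with the batteries and the sharpener in it, where it stands, and do not press the white power button.

Things in the scene. Friction and masses are not known exactly. Their poses are not given: they have to be found in the camera images.
- dish_mid (a point): the EMPTY one of two identical yellow straight-sided round dishes, 62 mm outside diameter, 45 mm high, wall 3.5 mm, inner floor 4 mm above its underside, about 0.12 kg. The point is its centre, on its axis half-way up (22.5 mm above its underside); z points up out of the mouth. It stands on the desk and can be gripped across its outside or by its wall from above
- full_dish_mid (a point): the OTHER yellow dish, same size and shape, holding two AA cells (green/tan and black/tan, standing 50 mm tall) and a small metal sharpener; to be left alone. The point is its centre, 22.5 mm above its underside, z up
- dish: the same empty dish, its origin at the centre of its underside; z points up out of the mouth
- scale_pan (a point): centre of the top face of the scale's round steel pan, 124 mm diameter, fixed, about 32 mm above the desk; z up. The scale is a low grey fixed box, 150 x 230 mm and 24 mm high. In this point's frame x points to the back of the scale (away from the robot when not turned), y to its left; the display and the buttons are to the right (-y) of the pan
- tare_top (a point): centre of the top face of the orange tare button, 26 mm diameter, at x -47 mm, y -115 mm from the pan's centre in the pan's frame; its top is about 45 mm above the desk, in a black round housing 42 mm wide whose top is 9 mm lower; it is pressed straight down. The white power button of the same size lies 57 mm further back (+x)
- tare (a joint): travel of the orange tare button in m: 0 = up, 0.005 = fully down; a spring returns it, about 4 N holds it fully down
- power (a joint): travel of the white power button in m: 0 = up, 0.005 = fully down; same spring; not to be pressed
There are look-alikes about, which are no part of the job. What is shaped like the dish but turquoise is not meant.

How it is judged:
By the outcome, as a careful person would: the job done as asked, in the order asked, and still so for the second after the job is handed in, with the robot touching nothing.
It also fails if it takes over 48 s, if anything falls off the work surface, if the arm or the gripper's body presses on something with over 40 N, if the wrist force passes 120 N, or if a joint passes its speed limit or range.

## Working session

There is one attempt and no reset: what is moved stays moved. The work goes in short steps, Python scripts to look and compute and a tool call to move; the robot and the scene stay as the last step left them, time stands still between calls to the robot, and variables do not carry over. Pictures are saved under pics/ and viewed, and the job is handed in when it is done.

Besides the shell and the picture viewer there is one more tool, called in YAML: its name, and indented under it one key for each argument. apply_moves: Moves the arm, as the interface text tells. Scaled input: -1 to 1 covers 120 mm each way for a shift and 4 degrees each way for a turn. Its arguments: {"type":"object","properties":{"moves":{"type":"string"},"force":{"type":"number"}},"required":["moves"]}

```bash
mkdir -p pics
cat > h.py <<'E'
import numpy as np,cv2
from station import bot,imaging,nets
def K(p): return np.array([[p['fx'],0,p['cx']],[0,p['fy'],p['cy']],[0,0,1.]])
def ray(p,uv):
    n=cv2.undistortPoints(np.array([[uv]],float),K(p),np.array(p['dist_coeffs'],float))[0,0]
    V=np.array(p['view']);R=V[:3,:3];t=V[:3,3]
    return -R.T@t, R.T@np.array([n[0],n[1],1.])
def onz(p,uv,z):
    o,d=ray(p,uv); return o+d*(z-o[2])/d[2]
def proj(p,X):
    V=np.array(p['view']);r=cv2.Rodrigues(V[:3,:3])[0]
    return cv2.projectPoints(np.array(X,float).reshape(-1,1,3),r,V[:3,3],K(p),np.array(p['dist_coeffs'],float))[0][:,0]
def tri(a,b):
    (o1,d1),(o2,d2)=a,b
    d1=d1/np.linalg.norm(d1);d2=d2/np.linalg.norm(d2)
    s=np.linalg.lstsq(np.stack([d1,-d2],1),o2-o1,rcond=None)[0]
    x,y=o1+s[0]*d1,o2+s[1]*d2
    return (x+y)/2,np.linalg.norm(x-y)
def save(p,n,s=1.5): cv2.imwrite('pics/'+n,cv2.resize(p['image'][:,:,::-1],None,fx=s,fy=s))
E
python3 - <<'E'
from h import *
np.set_printoptions(precision=4,suppress=True)
print(bot.get_obs())
P={n:imaging.read_camera(n) for n in('scene','top')}
for n,p in P.items():
    save(p,n+'1.png'); print(n,'cam',ray(p,(256,192)))
    for t,z in(('dish_mid',.0225),('full_dish_mid',.0225),('scale_pan',.032),('tare_top',.045)):
        for r in nets.spot_point(p,t): print(n,t,round(r['score'],2),np.array(r['location']),onz(p,r['location'],z))
E
```

```text
{'t': 0.0, 'q': array([ 1.1379,  0.4778,  0.0223,  1.5564, -0.0115,  1.1093, -0.0831]), 'joint_vel': array([-0.0009, -0.    , -0.0006, -0.0014,  0.0022, -0.0007, -0.0001]), 'joint_torque': array([  0.0007, -59.6458,   1.6081, -28.12  ,   0.0125,   0.0093,
        -0.    ]), 'eef_pos': array([ 0.2152, -0.6392,  0.2303]), 'tool_rot': array([-0.0005,  0.8121, -0.5835, -0.0008]), 'contact_force': array([ 0.4924,  0.3991, -0.4513]), 'torque': array([ 0.0418, -0.0147, -0.0187]), 'gripper_width': 0.9977539512349437}
scene cam (array([ 0.5644, -0.6529,  1.0648]), array([-0.0377,  0.6003, -0.7991]))
scene dish_mid 0.77 [278. 126.] [0.566  0.4011 0.0225]
scene dish_mid 0.65 [235.6 139.2] [0.4361 0.3314 0.0225]
scene dish_mid 0.42 [280.  158.3] [0.5782 0.2634 0.0225]
scene full_dish_mid 0.74 [283.3 156.1] [0.5878 0.2732 0.0225]
scene scale_pan 0.8 [253.5 216.6] [0.5152 0.0391 0.032 ]
scene scale_pan 0.59 [282.3 158.2] [0.5849 0.2561 0.032 ]
scene tare_top 0.56 [245.7 257.2] [ 0.5058 -0.0941  0.045 ]
top cam (array([0.4068, 0.134 , 1.0192]), array([ 0.135 , -0.0042, -0.9912]))
top dish_mid 0.87 [193.1 230.8] [0.435  0.311  0.0225]
top dish_mid 0.73 [160.8 188.7] [0.558  0.4042 0.0225]
top tare_top 0.64 [333.5 202.2] [ 0.506  -0.0876  0.045 ]
```

View pics/scene1.png

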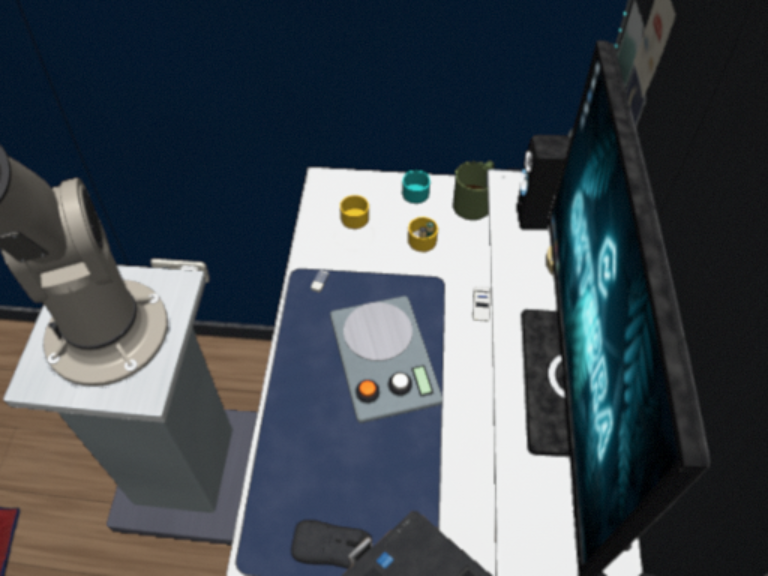

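View pics/top1.png

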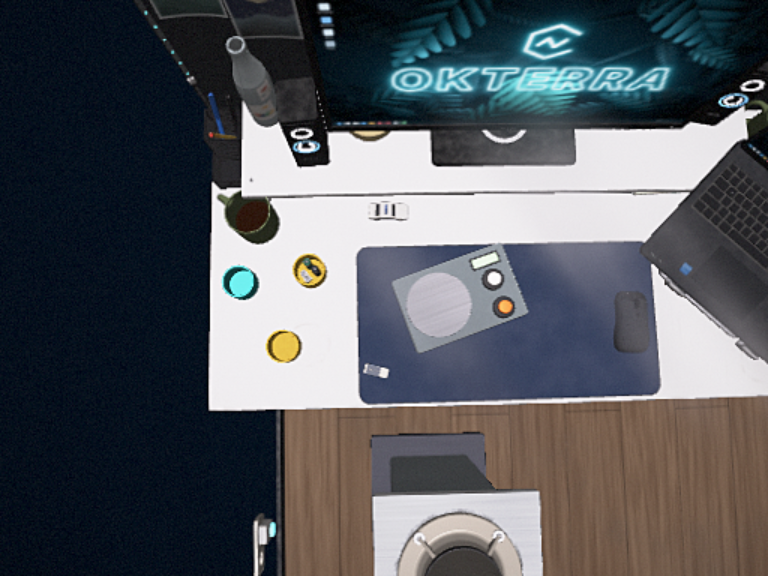

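The empty dish is at (284,346) in the 1.5× top view and (355,211) in the scene view. The full dish is at (310,270), the turquoise one at (240,282), the pan at (438,304) and the orange button at (504,307). Next I'll refine these by fitting models to both views.

```bash
cat > fit.py <<'E'
from h import *
from scipy.optimize import minimize
def cyl_mask(p,x,y,z0,z1,r):
    a=np.linspace(0,2*np.pi,60)
    X=np.concatenate([np.stack([x+r*np.cos(a),y+r*np.sin(a),0*a+z],1) for z in(z0,z1)])
    h=cv2.convexHull(((proj(p,X)+.5)*8-4).astype(np.float32)).astype(np.int32)
    m=np.zeros((384*8,512*8),np.uint8); cv2.fillConvexPoly(m,h,1)
    return cv2.resize(m.astype(np.float32),(512,384),interpolation=cv2.INTER_AREA)
def fitc(ps,ms,x0,z0,z1,r):
    f=lambda v:sum(np.abs(cyl_mask(p,v[0]/100,v[1]/100,z0,z1,r)-m).sum()/m.sum() for p,m in zip(ps,ms))
    o=minimize(f,np.array(x0)*100,method='Nelder-Mead',options=dict(initial_simplex=np.array(x0)*100+np.array([[0,0],[1,0],[0,1.]]),xatol=.01,fatol=1e-4))
    return o.x/100,o.fun
def colmask(p,near,rad,lo,hi):
    h=cv2.cvtColor(p['image'],cv2.COLOR_RGB2HSV); m=cv2.inRange(h,lo,hi)
    w=np.zeros_like(m); cv2.circle(w,tuple(int(round(v)) for v in near),rad,1,-1)
    m=((m>0)&(w>0)).astype(np.uint8); n,l,s,c=cv2.connectedComponentsWithStats(m)
    k=1+np.argmax(s[1:,4]); mm=(l==k).astype(np.uint8)
    cs=cv2.findContours(mm,cv2.RETR_EXTERNAL,cv2.CHAIN_APPROX_NONE)[0]
    o=np.zeros_like(mm); cv2.drawContours(o,cs,-1,1,-1); return o
E
python3 - <<'E'
from fit import *
np.set_printoptions(precision=4,suppress=True)
S=imaging.read_camera('scene');T=imaging.read_camera('top')
Y=((17,90,50),(35,255,255))
for nm,ns,nt,x0 in(('dish',(236,140),(189.5,231),(.43,.32)),('full',(282,156),(207,180),(.58,.27))):
    ms=[colmask(S,ns,16,*Y),colmask(T,nt,18,*Y)]
    print(nm,[m.sum() for m in ms],fitc([S,T],ms,x0,0,.045,.031),[fitc([p],[m],x0,0,.045,.031) for p,m in zip((S,T),ms)])
O=((3,150,100),(16,255,255))
ms=[colmask(S,(245,258),10,*O),colmask(T,(336,205),12,*O)]
print('tare',[m.sum() for m in ms],[fitc([p],[m],(.5,-.09),.036,.045,.013) for p,m in zip((S,T),ms)],fitc([S,T],ms,(.5,-.09),.036,.045,.013))
# pan
for p in(S,T):
    for r in nets.outline_of(p,'scale_pan')[:2]: print('outl',p['shot'],r['score'],r['rect'])
    for r in nets.spot_in(p,'scale_pan')[:2]: print('spot',p['shot'],r['score'],r['rect'])
print(onz(T,(493/1.5,279.5/1.5),.045),onz(S,(400/1.5,380/1.5),.045))
for n,p,c in(('s',S,(255,235)),('t',T,(305,200))):
    x,y=c; im=p['image'][y-60:y+60,x-70:x+70]
    cv2.imwrite(f'pics/crop_{n}.png',cv2.resize(im[:,:,::-1],None,fx=5,fy=5,interpolation=cv2.INTER_CUBIC))
E
```

```text
dish [np.uint64(356), np.uint64(400)] (array([0.4363, 0.3234]), np.float64(0.3587157654494382)) [(array([0.4392, 0.3246]), np.float64(0.19583918539325842)), (array([0.4346, 0.322 ]), np.float64(0.112265625))]
full [np.uint64(377), np.uint64(397)] (array([0.58  , 0.2727]), np.float64(0.330213984692889)) [(array([0.5831, 0.2749]), np.float64(0.18691976127320956)), (array([0.5784, 0.272 ]), np.float64(0.09713476070528967))]
tare [np.uint64(94), np.uint64(67)] [(array([ 0.5045, -0.0969]), np.float64(0.11419547872340426)), (array([ 0.4997, -0.0982]), np.float64(0.14015858208955223))] (array([ 0.5018, -0.0974]), np.float64(0.4977224912670689))
outl 3 0.96 [220.0, 197.7, 292.0, 279.7]
spot 3 0.6 [219.2, 194.6, 296.1, 280.0]
outl 4 0.69 [264.7, 159.8, 352.6, 235.2]
spot 4 0.83 [264.7, 160.6, 351.7, 234.4]
[ 0.5514 -0.0759  0.045 ] [ 0.5578 -0.0788  0.045 ]
```

View pics/crop_t.png

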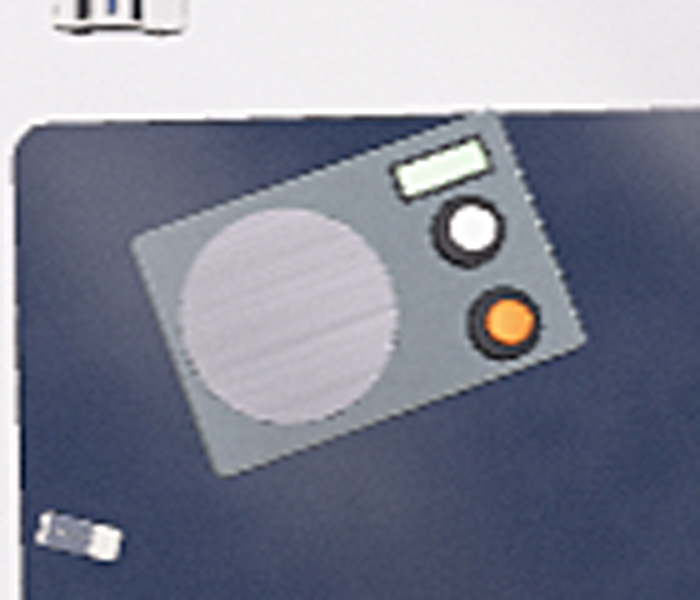

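View pics/crop_s.png

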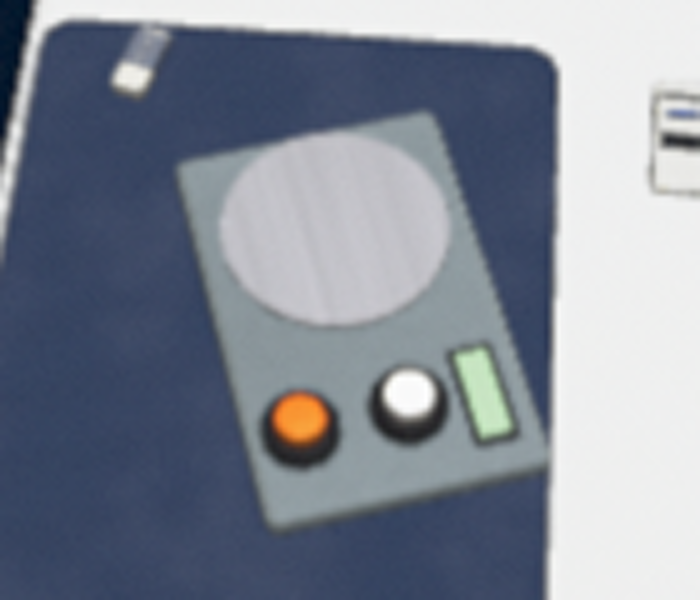

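Run:
```python
from fit import *
np.set_printoptions(precision=4,suppress=True)
S=imaging.read_camera('scene');T=imaging.read_camera('top')
from scipy.optimize import least_squares
# pan mask by purple-ish light tone
ms=[]
for p,c,r in((S,(252.5,220.5),29),(T,(292.5,203),29)):
    im=cv2.cvtColor(p['image'],cv2.COLOR_RGB2HSV)
    print('pan hsv',im[int(c[1]),int(c[0])],'box', im[int(c[1]),int(c[0])+26:int(c[0])+30].tolist())
    a=p['image'].astype(int); m=(a[:,:,0]>a[:,:,1]-1)&(a.sum(2)>380)
    w=np.zeros(m.shape,np.uint8); cv2.circle(w,(int(c[0]),int(c[1])),r,1,-1)
    m=(m&(w>0)).astype(np.uint8); n,l,s,cc=cv2.connectedComponentsWithStats(m);k=1+np.argmax(s[1:,4]);m=(l==k).astype(np.uint8);m=cv2.morphologyEx(m,cv2.MORPH_CLOSE,np.ones((7,7),np.uint8))
    ms.append(m);print(m.sum(),cv2.boundingRect(m), cyl_mask(p,.505,.03,.032,.032,.062).sum())
print([fitc([p],[m],(.505,.03),.032,.032,.062) for p,m in zip((S,T),ms)],fitc([S,T],ms,(.505,.03),.032,.032,.062))
W=[]
for p,c in((S,(266.5,253)),(T,(328.5,186))):
    m=colmask(p,c,9,(0,0,170),(180,60,255));W.append(m);print(m.sum())
print('white',[fitc([p],[m],(.555,-.077),.036,.045,.013) for p,m in zip((S,T),W)],fitc([S,T],W,(.555,-.077),.036,.045,.013))
```

```text
pan hsv [120   8 198] box [[98, 27, 151], [105, 42, 121], [110, 85, 102], [110, 103, 99]]
1288 (230, 202, 44, 38) 1383.6406
pan hsv [132  13 195] box [[111, 21, 156], [107, 23, 158], [104, 21, 155], [109, 23, 155]]
1468 (271, 182, 43, 43) 1488.7344
[(array([0.5123, 0.0264]), np.float64(0.08051484860248448)), (array([0.507 , 0.0262]), np.float64(0.025257578337874658))] (array([0.5087, 0.0261]), np.float64(0.13456901343569652))
76
65
white [(array([ 0.5586, -0.077 ]), np.float64(0.2002467105263158)), (array([ 0.5542, -0.0796]), np.float64(0.14735576923076923))] (array([ 0.5564, -0.0787]), np.float64(0.6024101720647773))
```

apply_moves:
  moves: "-1 -0.3 0 -0.1 0 0 0; -1 -0.3 0 -0.1 0 0 0; -1 -0.3 0 -0.1 0 0 0; -1 0 -0.3 0 0 0 -1; -1 0 -0.32 0 0 0 -1; -1 0 -0.32 0 0 0 -1; -1 0 0 0 0 0 0"

```text
t: 1.48
eef_pos: [0.2936, -0.489, 0.2679]
tool_rot: [-0.002, 0.872, -0.489, 0.002]
contact_force: [0.8, 1.0, -0.6]
gripper_width: 0.995
```

apply_moves:
  moves: "-1 -0.02 -0.33 0 0 0 -1; -1 -0.02 -0.33 0 0 0 -1; -1 -0.02 -0.33 0 0 0 -1; -1 -0.02 -0.33 0 0 0 -1; -1 -0.02 -0.33 0 0 0 -1; -1 -0.02 -0.33 0 0 0 -1; -1 -0.02 -0.33 0 0 0 -1; -1 -0.02 -0.33 0 0 0 -1; -1 -0.02 -0.33 0 0 0 -1; -1 -0.02 -0.33 0 0 0 -1; -1 -0.02 -0.33 0 0 0 -1; -1 -0.02 -0.33 0 0 0 -1"

```text
t: 2.48
eef_pos: [0.5436, -0.1087, 0.2675]
tool_rot: [0.0, 0.995, -0.098, 0.0]
contact_force: [0.5, 0.2, 0.2]
gripper_width: 1.001
```

apply_moves:
  moves: "-1 -0.02 -0.33 0 0 0 -1; -1 -0.02 -0.33 0 0 0 -1; -1 -0.02 -0.33 0 0 0 -1; -1 -0.02 -0.33 0 0 0 -1; -1 -0.02 -0.33 0 0 0 -1; -1 -0.02 -0.33 0 0 0 -1; -1 -0.02 -0.33 0 0 0 -1; -1 -0.02 -0.33 0 0 0 -1; -1 -0.02 -0.33 0 0 0 -1; -1 -0.02 -0.33 0 0 0 -1; -1 -0.02 -0.33 0 0 0 -1; -1 0 0 0 0 0 0"

```text
t: 3.48
eef_pos: [0.448, 0.3142, 0.2683]
tool_rot: [-0.002, 0.958, 0.288, 0.0]
contact_force: [0.1, 1.5, 1.2]
gripper_width: 0.999
```

```bash
cat >> h.py <<'E'
from scipy.spatial.transform import Rotation as Ro
def go(tgt):
    o=bot.get_obs();q=o['tool_rot'];R=Ro.from_quat([q[1],q[2],q[3],q[0]])
    print('d/0.12 in tool',np.round(R.inv().apply(np.array(tgt)-o['eef_pos'])/.12,3),'pos',o['eef_pos'],'tool x ang',np.degrees(np.arctan2(*R.as_matrix()[[1,0],0])),'z',R.as_matrix()[:,2],'w',o['gripper_width'],'F',o['contact_force'],o['t'])
E
python3 - <<'E'
from h import *
np.set_printoptions(precision=4,suppress=True)
go((.437,.323,.10))
E
```

```text
d/0.12 in tool [-0.038 -0.105  1.403] pos [0.448  0.3142 0.2683] tool x ang 33.471683909415276 z [-0.0012  0.0048 -1.    ] w 0.9985517386547123 F [0.0806 1.533  1.2063] 3.4833
```

apply_moves:
  moves: "-1 -0.04 -0.1 0.2 0 0 0; -1 0 0 0.3 0 0 0; -1 0 0 0.3 0 0 0; -1 0 0 0.3 0 0 0; -1 0 0 0.3 0 0 0; -1 0 0 0 0 0 0; -1 0 0 0 0 0 0"

```text
t: 4.07
eef_pos: [0.4425, 0.3128, 0.0984]
tool_rot: [0.001, 0.96, 0.281, -0.002]
contact_force: [-0.5, 1.1, 0.7]
gripper_width: 0.999
```

Run:
```python
from h import *
np.set_printoptions(precision=4,suppress=True)
go((.437,.323,.01))
S=imaging.read_camera('scene');T=imaging.read_camera('top')
for n,p,c in(('s',S,(240,135)),('t',T,(195,225))):
    x,y=c; im=p['image'][y-60:y+60,x-70:x+70]
    cv2.imwrite(f'pics/c2_{n}.png',cv2.resize(im[:,:,::-1],None,fx=5,fy=5,interpolation=cv2.INTER_CUBIC))
```

```text
d/0.12 in tool [ 0.01  -0.097  0.737] pos [0.4425 0.3128 0.0984] tool x ang 32.601021566511825 z [-0.0032 -0.0021 -1.    ] w 0.9989980020450328 F [-0.5216  1.0669  0.6699] 4.0667
```

View pics/c2_t.png

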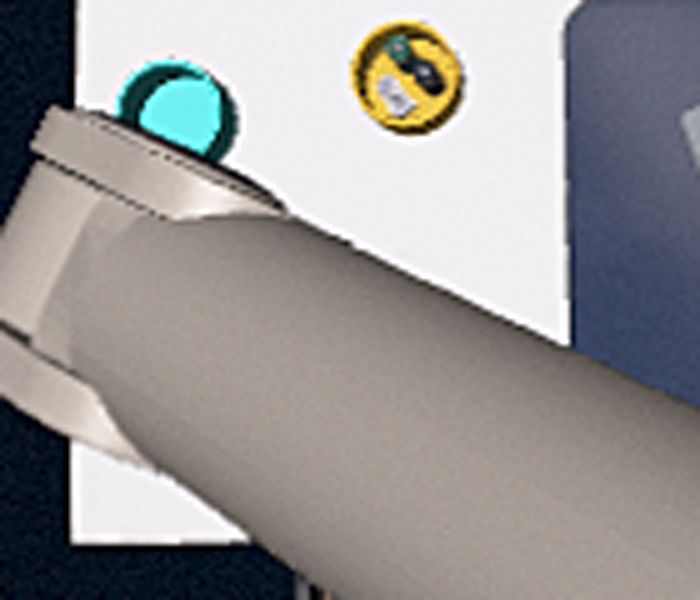

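View pics/c2_s.png

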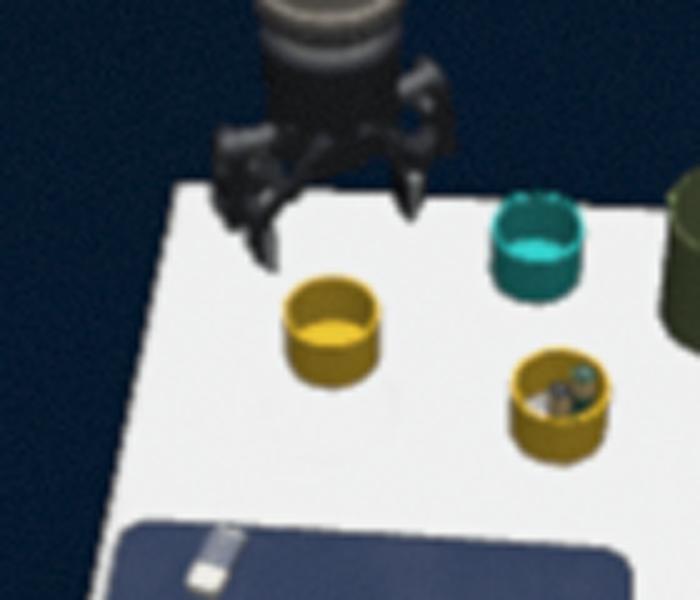

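The open gripper is above the dish. The scene crop shows the dish below it at (332,330) and the fingertips at (268,265) and (412,212). I'll apply the lateral correction at this height before going down.

apply_moves:
  moves: "-1 0.01 -0.1 0.1 0 0 0; -1 0 0 0 0 0 0; -1 0 0 0 0 0 0"

```text
t: 4.42
eef_pos: [0.4384, 0.3255, 0.0893]
tool_rot: [-0.0, 0.96, 0.281, 0.001]
contact_force: [-0.4, 0.3, 0.1]
gripper_width: 0.998
```

Run:
```python
from h import *
np.set_printoptions(precision=4,suppress=True)
go((.437,.323,.01))
S=imaging.read_camera('scene')
print(proj(S,[bot.get_obs()['eef_pos']]))
go((.437,.323,.01))
```

```text
d/0.12 in tool [-0.023  0.011  0.66 ] pos [0.4384 0.3255 0.0893] tool x ang 32.6666376740021 z [ 0.0021  0.0016 -1.    ] w 0.9976990529541984 F [-0.3504  0.3369  0.0675] 4.4167
[[235.7024 125.501 ]]
d/0.12 in tool [-0.023  0.006  0.659] pos [0.4387 0.325  0.0891] tool x ang 32.627366313701124 z [ 0.0023  0.0013 -1.    ] w 0.9997775203336251 F [ 0.1481 -0.8074 -0.1128] 4.4667
```

apply_moves:
  moves: "-1 -0.02 0 0.23 0 0 0; -1 0 0 0.23 0 0 0; -1 0 0 0.15 0 0 0; -1 0 0 0.08 0 0 0; -1 0 0 0 0 0 0"

```text
t: 4.88
eef_pos: [0.4357, 0.3222, 0.0037]
tool_rot: [0.001, 0.96, 0.28, -0.001]
contact_force: [-0.1, 0.1, 1.0]
gripper_width: 1.0
```

Run:
```python
from h import *
np.set_printoptions(precision=4,suppress=True)
go((.437,.323,.006))
S=imaging.read_camera('scene')
x,y=240,135; im=S['image'][y-60:y+60,x-70:x+70]
cv2.imwrite(f'pics/c3_s.png',cv2.resize(im[:,:,::-1],None,fx=5,fy=5,interpolation=cv2.INTER_CUBIC))
```

```text
d/0.12 in tool [ 0.013  0.001 -0.019] pos [0.4357 0.3222 0.0037] tool x ang 32.57895033120677 z [-0.0013 -0.0015 -1.    ] w 0.9996976380418114 F [-0.052   0.1368  0.9883] 4.8833
```

View pics/c3_s.png

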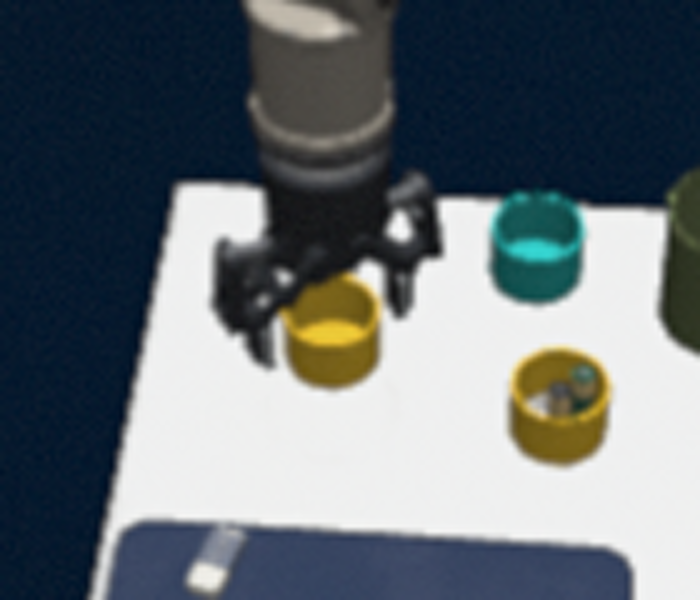

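The fingers straddle the dish, with their midpoint at about (331,335) against the dish centre at about (332,332). Closing.

apply_moves:
  moves: "1 0 0 0 0 0 0; 1 0 0 0 0 0 0; 1 0 0 0 0 0 0; 1 0 0 0 0 0 0; 1 0 0 0 0 0 0; 1 0 0 0 0 0 0; 1 0 0 0 0 0 0; 1 0 0 0 0 0 0"
  force: 35

```text
t: 5.6
eef_pos: [0.4368, 0.3239, 0.0063]
tool_rot: [-0.0, 0.96, 0.281, 0.001]
contact_force: [0.2, -0.2, 6.3]
gripper_width: 0.712
```

apply_moves:
  moves: "1 0 0 -0.05 0 0 0; 1 0 0 -0.15 0 0 0; 1 0 0 -0.2 0 0 0; 1 0 0 -0.2 0 0 0; 1 0 0 -0.2 0 0 0; 1 0 0 0 0 0 0; 1 0 0 0 0 0 0"

```text
t: 6.18
eef_pos: [0.4368, 0.3237, 0.1025]
tool_rot: [-0.0, 0.96, 0.281, 0.002]
contact_force: [-0.5, -0.4, -1.1]
gripper_width: 0.71
```

Run:
```python
from h import *
np.set_printoptions(precision=4,suppress=True)
go((.437,.323,.1))
S=imaging.read_camera('scene')
x,y=240,125; im=S['image'][y-60:y+60,x-70:x+70]
cv2.imwrite(f'pics/c4_s.png',cv2.resize(im[:,:,::-1],None,fx=5,fy=5,interpolation=cv2.INTER_CUBIC))
```

```text
d/0.12 in tool [-0.002  0.006  0.02 ] pos [0.4368 0.3237 0.1025] tool x ang 32.58729162373596 z [ 0.0032  0.0019 -1.    ] w 0.7095298173350975 F [-0.4904 -0.3755 -1.0876] 6.1833
```

View pics/c4_s.png

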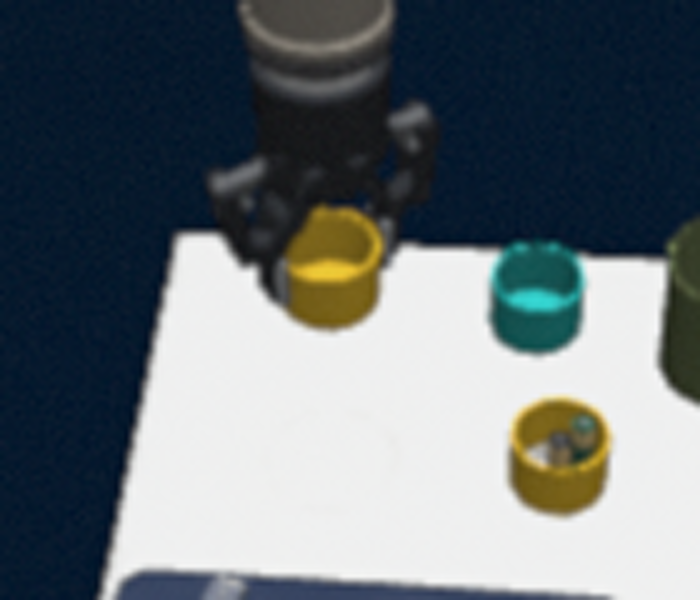

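The dish is held upright and clear of the desk, and the full dish hasn't moved. Carrying it to the pan.

apply_moves:
  moves: "1 0 0 -0.2 0 0 0; 1 -0.02 0.15 -0.1 0 0 0.5; 1 -0.05 0.3 -0.1 0 0 1; 1 -0.05 0.3 0 0 0 1; 1 -0.05 0.3 0 0 0 1; 1 -0.05 0.3 0 0 0 1; 1 -0.05 0.3 0 0 0 1; 1 -0.05 0.3 0 0 0 1; 1 -0.05 0.3 0 0 0 1; 1 -0.02 0.15 0 0 0 0.5; 1 0 0 0 0 0 0; 1 0 0 0 0 0 0"

```text
t: 7.23
eef_pos: [0.4813, 0.0375, 0.1475]
tool_rot: [0.0, 1.0, 0.004, -0.001]
contact_force: [0.7, 0.4, -0.9]
gripper_width: 0.709
```

Run:
```python
from h import *
np.set_printoptions(precision=4,suppress=True)
go((.5087,.0262,.06))
```

```text
d/0.12 in tool [0.229 0.096 0.729] pos [0.4813 0.0375 0.1475] tool x ang 0.4778447869219637 z [-0.002  -0.0004 -1.    ] w 0.7092862194963379 F [ 0.7039  0.3961 -0.9019] 7.2333
```

apply_moves:
  moves: "1 0.12 0.05 0.1 0 0 0; 1 0.11 0.05 0.2 0 0 0; 1 0 0 0.2 0 0 0; 1 0 0 0.1 0 0 0; 1 0 0 0 0 0 0; 1 0 0 0 0 0 0"

```text
t: 7.73
eef_pos: [0.509, 0.0286, 0.0761]
tool_rot: [-0.0, 1.0, 0.007, -0.001]
contact_force: [1.1, 0.1, -1.0]
gripper_width: 0.712
```

Run:
```python
from fit import *
np.set_printoptions(precision=4,suppress=True)
go((.5087,.0262,.038))
S=imaging.read_camera('scene');T=imaging.read_camera('top')
for n,p,c in(('s',S,(255,215)),('t',T,(300,205))):
    x,y=c; im=p['image'][y-60:y+60,x-70:x+70]
    cv2.imwrite(f'pics/c5_{n}.png',cv2.resize(im[:,:,::-1],None,fx=5,fy=5,interpolation=cv2.INTER_CUBIC))
```

```text
d/0.12 in tool [-0.002  0.02   0.317] pos [0.509  0.0286 0.0761] tool x ang 0.7577456624117713 z [-0.0021  0.0006 -1.    ] w 0.7121791487824122 F [ 1.1437  0.0609 -0.9532] 7.7333
```

View pics/c5_s.png

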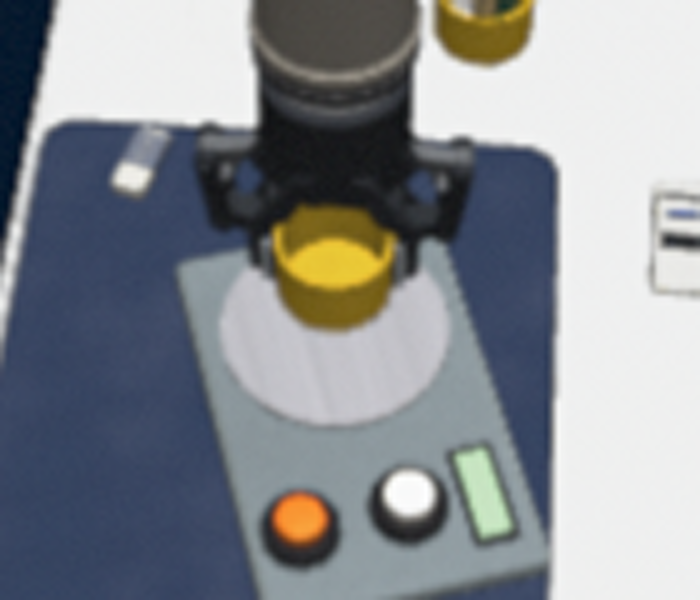

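View pics/c5_t.png

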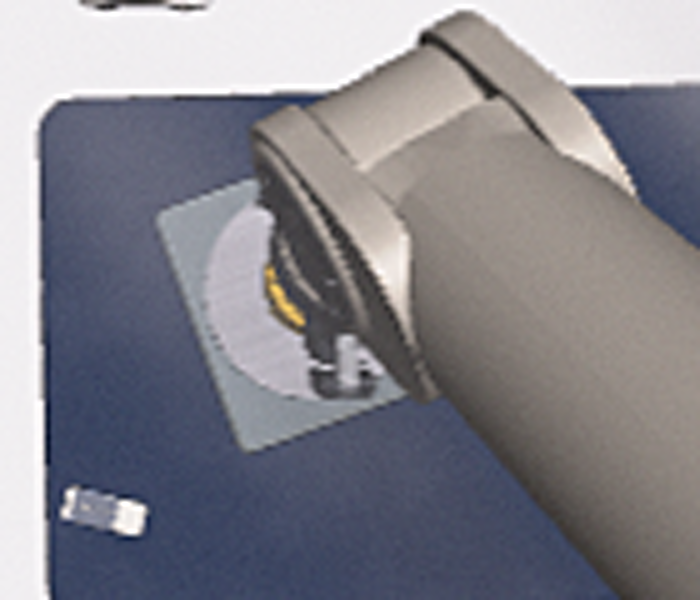

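The scene crop shows the dish at column 334 and the pan centre at column 335, so they line up. Lowering gently.

apply_moves:
  moves: "1 0 0.02 0.1 0 0 0; 1 0 0 0.1 0 0 0; 1 0 0 0.06 0 0 0; 1 0 0 0.02 0 0 0; 1 0 0 0.01 0 0 0; 1 0 0 0 0 0 0; 1 0 0 0 0 0 0"

```text
t: 8.42
eef_pos: [0.5098, 0.0248, 0.0416]
tool_rot: [0.0, 1.0, 0.005, -0.0]
contact_force: [-0.2, -0.1, -1.3]
gripper_width: 0.707
```

Run:
```python
from fit import *
np.set_printoptions(precision=4,suppress=True)
go((.5087,.0262,.038))
S=imaging.read_camera('scene')
for n,p,c in(('s',S,(255,215)),):
    x,y=c; im=p['image'][y-60:y+60,x-70:x+70]
    cv2.imwrite(f'pics/c6_{n}.png',cv2.resize(im[:,:,::-1],None,fx=5,fy=5,interpolation=cv2.INTER_CUBIC))
```

```text
d/0.12 in tool [-0.009 -0.012  0.03 ] pos [0.5098 0.0248 0.0416] tool x ang 0.6124202444233565 z [-0.0001 -0.     -1.    ] w 0.7074914028101554 F [-0.2144 -0.0506 -1.2822] 8.4167
```

View pics/c6_s.png

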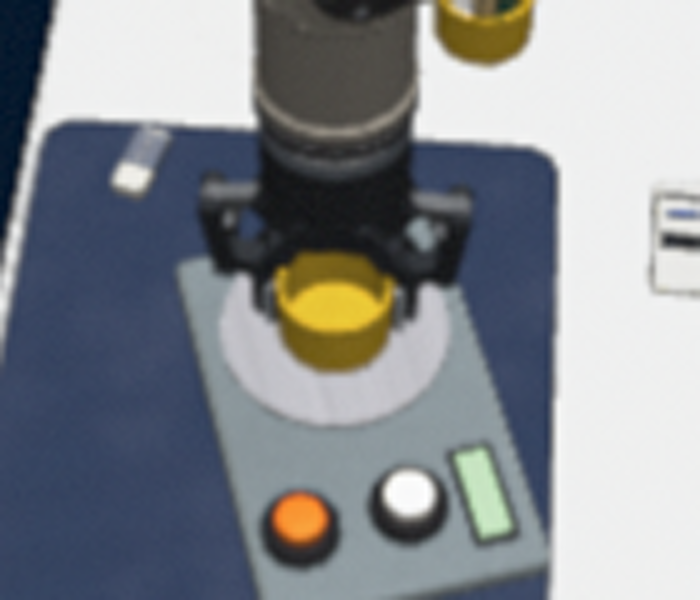

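apply_moves:
  moves: "1 0 0 0.01 0 0 0; 1 0 0 0.01 0 0 0; 1 0 0 0 0 0 0; 1 0 0 0 0 0 0"

```text
t: 8.8
eef_pos: [0.5101, 0.0248, 0.0412]
tool_rot: [0.001, 1.0, 0.005, 0.0]
contact_force: [-9.2, -1.6, 24.8]
gripper_width: 0.709
```

apply_moves:
  moves: "1 0 0 0.01 0 0 0; 1 0 0 0 0 0 0; 1 0 0 0 0 0 0"

```text
t: 9.05
eef_pos: [0.51, 0.0247, 0.041]
tool_rot: [0.001, 1.0, 0.005, 0.0]
contact_force: [-11.4, -1.6, 37.9]
gripper_width: 0.71
```

It's in firm contact. I'll relieve the pressing force, then release.

apply_moves:
  moves: "1 0 0 -0.01 0 0 0; 1 0 0 -0.01 0 0 0; 1 0 0 0 0 0 0; 1 0 0 0 0 0 0"

```text
t: 9.38
eef_pos: [0.5103, 0.0248, 0.0412]
tool_rot: [0.0, 1.0, 0.005, 0.0]
contact_force: [-3.6, -0.7, 10.9]
gripper_width: 0.709
```

apply_moves:
  moves: "1 0 0 -0.006 0 0 0; 1 0 0 0 0 0 0; 0.2 0 0 0 0 0 0; -0.3 0 0 0 0 0 0; -0.7 0 0 0 0 0 0; -1 0 0 0 0 0 0; -1 0 0 0 0 0 0; -1 0 0 0 0 0 0; -1 0 0 0 0 0 0"

```text
t: 10.13
eef_pos: [0.5098, 0.0247, 0.0411]
tool_rot: [0.0, 1.0, 0.005, -0.0]
contact_force: [0.3, -0.4, 0.2]
gripper_width: 1.001
```

Run:
```python
from fit import *
np.set_printoptions(precision=4,suppress=True)
S=imaging.read_camera('scene')
for n,p,c in(('s',S,(255,215)),):
    x,y=c; im=p['image'][y-60:y+60,x-70:x+70]
    cv2.imwrite(f'pics/c7_{n}.png',cv2.resize(im[:,:,::-1],None,fx=5,fy=5,interpolation=cv2.INTER_CUBIC))
```

```text
(no output)
```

View pics/c7_s.png

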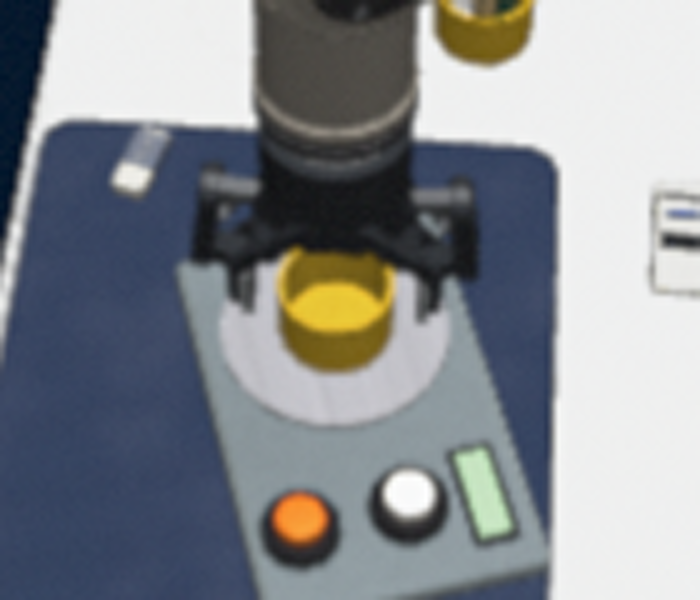

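The dish is released, upright, and sits in the middle of the pan. I'll rise, close the gripper and go over the tare button.

apply_moves:
  moves: "-1 0 0 -0.1 0 0 0; -1 0 0 -0.3 0 0 0; -1 0 0 -0.3 0 0 0; -1 0 0 -0.2 0 0 0; 1 0 0.2 0 0 0 0; 1 -0.02 0.3 0 0 0 0; 1 -0.03 0.3 0 0 0 0; 1 0 0.2 0 0 0 0; 1 0 0 0 0 0 0; 1 0 0 0 0 0 0; 1 0 0 0 0 0 0; 1 0 0 0 0 0 0"

```text
t: 11.18
eef_pos: [0.5054, -0.0938, 0.1497]
tool_rot: [-0.0, 1.0, 0.006, 0.0]
contact_force: [-0.5, 0.9, -0.1]
gripper_width: -0.004
```

Run:
```python
from fit import *
np.set_printoptions(precision=4,suppress=True)
go((.502,-.0974,.06))
S=imaging.read_camera('scene');T=imaging.read_camera('top')
for n,p,c in(('s',S,(255,215)),('t',T,(300,205))):
    x,y=c; im=p['image'][y-60:y+60,x-70:x+70]
    cv2.imwrite(f'pics/c8_{n}.png',cv2.resize(im[:,:,::-1],None,fx=5,fy=5,interpolation=cv2.INTER_CUBIC))
```

```text
d/0.12 in tool [-0.029  0.03   0.747] pos [ 0.5054 -0.0938  0.1497] tool x ang 0.735838059433432 z [ 0.0006  0.0006 -1.    ] w -0.0037454522289593947 F [-0.4873  0.9031 -0.1241] 11.1833
```

View pics/c8_s.png

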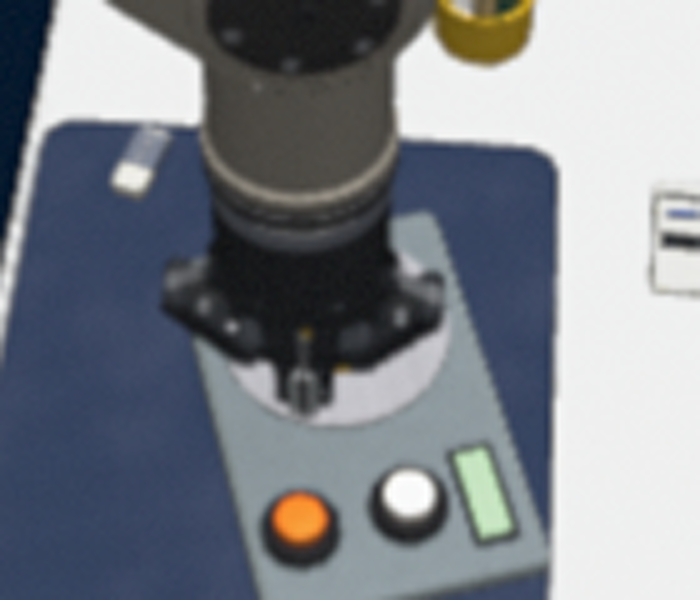

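View pics/c8_t.png

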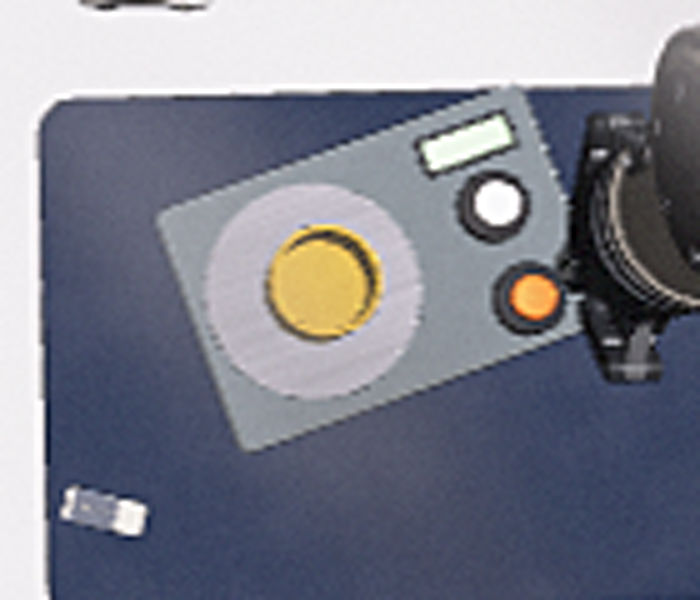

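The dish stands on the pan in the top view, with its rim at (324,283) against the pan centre at (314,291); part of that gap is parallax. I'll check it by fitting.

Run:
```python
from fit import *
np.set_printoptions(precision=4,suppress=True)
T=imaging.read_camera('top')
m=colmask(T,(295,203),18,(17,90,50),(35,255,255))
print(m.sum(),fitc([T],[m],(.509,.026),.032,.077,.031),'pan in top (.507,.0262)')
go((.502,-.0974,.055))
```

```text
400 (array([0.5088, 0.0227]), np.float64(0.1259375)) pan in top (.507,.0262)
d/0.12 in tool [-0.028  0.028  0.787] pos [ 0.5053 -0.094   0.1494] tool x ang 0.7351189121455894 z [ 0.0002  0.0003 -1.    ] w -0.0016597634581160987 F [-0.7638 -0.0209  0.4073] 11.3333
```

apply_moves:
  moves: "1 -0.03 0.03 0.2 0 0 0; 1 0 0 0.25 0 0 0; 1 0 0 0.2 0 0 0; 1 0 0 0.08 0 0 0; 1 0 0 0 0 0 0; 1 0 0 0 0 0 0"

```text
t: 11.83
eef_pos: [0.5019, -0.0984, 0.0619]
tool_rot: [-0.0, 1.0, 0.006, -0.0]
contact_force: [0.5, -0.5, -0.2]
gripper_width: -0.002
```

Run:
```python
from fit import *
np.set_printoptions(precision=4,suppress=True)
go((.502,-.0974,.038))
S=imaging.read_camera('scene')
for n,p,c in(('s',S,(255,225)),):
    x,y=c; im=p['image'][y-60:y+60,x-70:x+70]
    cv2.imwrite(f'pics/c9_{n}.png',cv2.resize(im[:,:,::-1],None,fx=5,fy=5,interpolation=cv2.INTER_CUBIC))
```

```text
d/0.12 in tool [ 0.001 -0.008  0.199] pos [ 0.5019 -0.0984  0.0619] tool x ang 0.6677500633089616 z [-0.0003  0.0004 -1.    ] w -0.0024895565019887283 F [ 0.4584 -0.4853 -0.2036] 11.8333
```

View pics/c9_s.png

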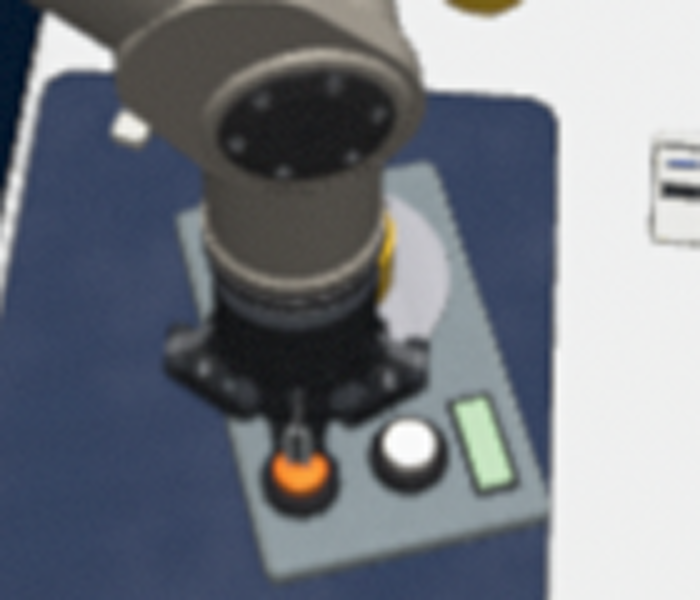

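The shut fingertips are right over the orange button, at (298,450) above (300,470). The white button at (408,445) is clear. Pressing.

apply_moves:
  moves: "1 0 0 0.06 0 0 0; 1 0 0 0.06 0 0 0; 1 0 0 0.03 0 0 0; 1 0 0 0.02 0 0 0; 1 0 0 0 0 0 0; 1 0 0 0 0 0 0"

```text
t: 12.38
eef_pos: [0.5019, -0.0991, 0.0415]
tool_rot: [0.0, 1.0, 0.005, 0.0]
contact_force: [0.5, -0.2, 3.0]
gripper_width: 0.003
```

apply_moves:
  moves: "1 0 0 0.01 0 0 0; 1 0 0 0.01 0 0 0; 1 0 0 0 0 0 0; 1 0 0 0 0 0 0"

```text
t: 12.72
eef_pos: [0.502, -0.0992, 0.0399]
tool_rot: [0.0, 1.0, 0.005, 0.0]
contact_force: [-2.8, -0.7, 14.5]
gripper_width: -0.002
```

At 14.5 N, with only a small advance, the button is at its stop (about 4 N holds it down). Releasing and retreating.

apply_moves:
  moves: "1 0 0 -0.02 0 0 0; 1 0 0 -0.1 0 0 0; 1 0 0 -0.3 0 0 0; 1 0 0 -0.3 0 0 0; 1 0 0 -0.3 0 0 0; 1 0 0.25 0 0 0 0; 1 0 0.3 0 0 0 0; 1 0 0.25 0 0 0 0; 1 0 0 0 0 0 0; 1 0 0 0 0 0 0; 1 0 0 0 0 0 0"

```text
t: 13.63
eef_pos: [0.5023, -0.1941, 0.1613]
tool_rot: [-0.0, 1.0, 0.005, -0.0]
contact_force: [0.2, 0.5, -0.5]
gripper_width: -0.002
```

Run:
```python
from fit import *
np.set_printoptions(precision=4,suppress=True)
go((.502,-.0974,.038))
S=imaging.read_camera('scene');T=imaging.read_camera('top')
m=[colmask(T,(295,203),18,(17,90,50),(35,255,255)),colmask(S,(253,215),18,(17,90,50),(35,255,255))]
print([fitc([p],[k],(.509,.026),.032,.077,.031) for p,k in zip((T,S),m)])
O=((3,150,100),(16,255,255))
ms=[colmask(S,(245,258),10,*O),colmask(T,(336,205),12,*O)];print('orange px now',[k.sum() for k in ms],'before 94,67')
x,y=255,205; a=S['image'][y-75:y+75,x-70:x+70]; x,y=270,205; b=T['image'][y-75:y+75,x-80:x+80]
cv2.imwrite('pics/fin.png',cv2.resize(np.hstack([a,b])[:,:,::-1],None,fx=2.6,fy=2.6,interpolation=cv2.INTER_CUBIC))
```

```text
d/0.12 in tool [ 0.007 -0.805  1.028] pos [ 0.5023 -0.1941  0.1613] tool x ang 0.6195857657369387 z [-0.0005  0.0009 -1.    ] w -0.0022711953288781467 F [ 0.1851  0.5108 -0.4888] 13.6333
[(array([0.5088, 0.0227]), np.float64(0.1259375)), (array([0.5345, 0.0439]), np.float64(6.931640625))]Traceback (most recent call last):
  File "<stdin>", line 8, in <module>
  File "fit.py", line 17, in colmask
    k=1+np.argmax(s[1:,4]); mm=(l==k).astype(np.uint8)
        ~~~~~~~~~^^^^^^^^^
    return _wrapfunc(a, 'argmax', axis=axis, out=out, **kwds)
    return bound(*args, **kwds)
ValueError: attempt to get argmax of an empty sequence
```

The gripper blocks the scene view, so I'll move the arm further away, arcing to the right, and look again.

apply_moves:
  moves: "1 0 0 -0.3 0 0 0; 1 0 0 -0.3 0 0 0; 1 -0.02 -0.1 0 0 0 0; 1 0 0.3 0 0 0 0.5; 1 0 0.3 0 0 0 1; 1 -0.05 0.3 0 0 0 1; 1 -0.05 0.3 0 0 0 1; 1 -0.05 0.3 0 0 0 1; 1 -0.05 0.3 0 0 0 1; 1 0 0 0 0 0 0; 1 0 0 0 0 0 0; 1 0 0 0 0 0 0"

```text
t: 14.73
eef_pos: [0.4487, -0.3892, 0.2331]
tool_rot: [-0.001, 0.983, -0.184, 0.0]
contact_force: [0.2, 0.9, 0.1]
gripper_width: 0.004
```

Run:
```python
from fit import *
np.set_printoptions(precision=4,suppress=True)
go((.502,-.0974,.038))
S=imaging.read_camera('scene');T=imaging.read_camera('top')
x,y=255,205; a=S['image'][y-75:y+75,x-70:x+70]; x,y=270,205; b=T['image'][y-75:y+75,x-80:x+80]
cv2.imwrite('pics/fin2.png',cv2.resize(np.hstack([a,b])[:,:,::-1],None,fx=2.6,fy=2.6,interpolation=cv2.INTER_CUBIC))
```

```text
d/0.12 in tool [-0.467 -2.426  1.629] pos [ 0.4487 -0.3892  0.2331] tool x ang -21.247829446778034 z [ 0.0004  0.001  -1.    ] w 0.004492034541065459 F [0.1542 0.9114 0.1381] 14.7333
```

View pics/fin2.png

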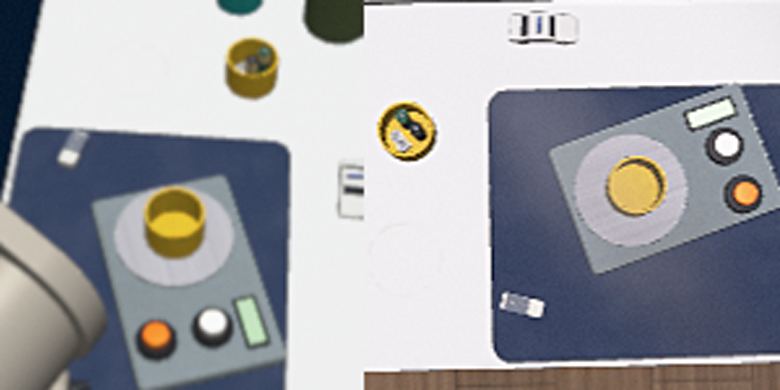

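The dish stands upright in the middle of the pan in both views, at (175,222) and (636,186). The orange button is up and the full dish is undisturbed. I'll do one last fit and hand in.

Run:
```python
from fit import *
np.set_printoptions(precision=4,suppress=True)
S=imaging.read_camera('scene');T=imaging.read_camera('top')
Y=((17,90,50),(35,255,255))
print(fitc([S],[colmask(S,(253,215),18,*Y)],(.509,.026),.032,.077,.031),'pan scene .5123,.0264')
print('full',[fitc([p],[colmask(p,c,r,*Y)],(.58,.27),0,.045,.031) for p,c,r in((S,(282,156),16),(T,(207,180),18))])
O=((3,150,100),(16,255,255))
print('orange px',[colmask(S,(245,258),10,*O).sum(),colmask(T,(336,205),12,*O).sum()],'before 94 67')
print(bot.hand_in())
```

```text
(array([0.5126, 0.028 ]), np.float64(0.11279390595009597)) pan scene .5123,.0264
full [(array([0.5831, 0.2749]), np.float64(0.18691976127320956)), (array([0.5784, 0.272 ]), np.float64(0.09737090680100756))]
orange px [np.uint64(93), np.uint64(40)] before 94 67
the job is handed in; nothing more can be done
None
```

The empty yellow dish is standing upright in the middle of the scale's pan, and the orange tare button was then pressed fully down and released. I handed the job in at about 15 s, with the arm well clear of everything.

- **Dish:** the final fit puts it 2 mm off the pan centre in the scene camera and 4 mm off in the top camera. While setting it down I pressed it onto the pan with up to about 38 N on the wrist reading. I eased that to near zero before opening the fingers.
- **Tare button:** the fingertips reached z = 39.9 mm, right at the expected bottom of travel, with 14.5 N; about 4 N holds it fully down. I judged this from force and height, as the button travel can't be read directly.
- **Left alone:** the full dish fits to the same position as at the start. The fingers stayed clear of the white power button.
- **Disagreements:**
  - After release, the orange area was 93 pixels in the scene camera, against 94 at the start. In the top camera it was only 40 against 67. I think the top difference comes from lighting, since the button looks up in both pictures, but I did not check that.
  - The two cameras also differ by up to about 5 mm in absolute x, so I compared positions within one camera at a time.

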